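# Send the toy tugboat bow first down the workshop chute

### The job

Pick up the unfinished wooden tugboat, the one with both a pointed bow and a wheelhouse, and let it go gently, just above the floor of the chute's flared upper end, bow downhill, so that it slides down by itself and comes to rest with its bow home in the V-shaped stop at the bottom. Leave the square-ended barge where it stands.

Things in the scene. Friction and masses are not known exactly. Their poses are not given: they have to be found in the camera images.
- tug: Beech toy tugboat, 75 g, upright: flat-bottomed hull 20 mm high, 44 wide, parallel part 60 long plus a pointed 90-degree bow (82 overall), square stern. Mid-hull stands the wheelhouse to grip: block 32 long, 30 wide, from 20 to 60 mm above the underside; chimney on it to 74 mm. Origin: underside, below the wheelhouse's centre. x to the bow, y to its left, z up.
- tug_bow (a point): Tip of the tugboat's bow, half way up the hull: 52 mm ahead of tug along its x, 10 mm up. Lookalikes nearby lack either the pointed bow or the wheelhouse.
- chute: Open trough, slippery white floor sloping 25 degrees, walls 18 mm high and 8 thick, fixed on a stand. Origin: floor surface at the bottom, at the apex of the V stop (90-degree notch opening uphill), 36 mm above the bench. x downhill along the floor, y across, z square to the floor. Boat home: its origin is near x = -52 mm. Crosswise it jams; stern first it does not fit the V.
- chute_load (a point): Loading point: floor surface of the flared upper end, at x = -190 mm, y = 0 of chute, for the boat's origin; same axes. Floor starts at x = -270 mm, 88 mm between the walls, narrowing evenly to 56 mm at x = -160 mm and straight from there. A boat let go here, level or parallel to the floor, slides at once.
- barge: The barge, a lookalike to leave alone: same wood, width, heights and wheelhouse as the tugboat, but both ends square, 84 mm long. Origin: centre of its underside; x along its length.
Mind the look-alikes: they are no part of the job. What is shaped like the tug but purple is not meant.

How it is judged:
By the outcome, as a careful person would: the job done as asked, in the order asked, and still so for the second after the job is handed in, with the robot touching nothing.
It also fails if it takes over 38 s, if anything falls off the work surface, if the arm or the gripper's body presses on something with over 40 N, if the wrist force passes 120 N, or if a joint passes its speed limit or range.

### The arm

A 6-joint arm with a two-finger parallel gripper is mounted at the origin on the work surface. World frame = base frame: x ahead of the robot, y to its left, z up, the work surface at z = 0. Lengths are in m, angles in rad, forces in N, time in s.
With the tool pointing down it reaches from about 0.425 to 0.95 m from the base axis. Payload 14.7 kg.
Tool frame: the origin (TCP) lies midway between the tips of the shut fingers; the grasp point (between the pads) lies 19 mm behind it; z points along the fingers, y is the line along which they close (so a half turn about z gives the same grasp; the last joint's range is limited). The gripper opens to 85 mm and grips with 20 to 120 N. Pads are 22 mm wide; open, the fingers measure 114 mm over their backs; the gripper's body (76 mm by 85 mm) begins 54 mm behind the grasp point. The pads swing forward as they close: fully open they stand 13 mm farther back than shut.
Start: joints at [1.267, 0.48, 1.596, -0, 1.065, -0.047], TCP at [0.165, 0.629, 0.231] pointing down, gripper open.
Joint ranges: [-2.75, 2.75], [-0.82, 2.05], [0.23, 2.67], [-1.56, 4.7], [0.09, 2.69], [-2.92, 2.92]. Speed limits (rad/s): [1.89, 1.89, 2.39, 3.01, 3.01, 3.01].

### API

Orientations are given as a unit quaternion [x, y, z, w].
In Python, from plant import r, viewer gives the robot as it stands.
- The arm moves only by the tool servo_tool, never from a script. Its arguments are lists of equal length, an entry for each row: "grip": the closure, from 0 (fully open) to 1 (shut); "translation": the shift along the world's x, y, z scaled (see below), a list of three; "roll": the turn about the world's z scaled (see below). In form: {"grip": [grip, ...], "translation": [[tx, ty, tz], ...], "roll": [roll, ...]}. A call has 1 to 5 rows; each row is the pose to reach, as a shift and turn from the pose commanded when the call began; what a row does not reach only later rows make up. The controller multiplies each number of a shift by 0.25 m and each number of a turn by 1.5 rad. A row lasts 1/10 s, in which the tool goes at most 50 mm and 8.59 degrees, less where a joint would pass 70% of its speed; a pose out of reach is approached as far as the arm can. A call with a number of a shift or a turn outside -1 to 1 is refused whole. A call with a gripper value outside its range is refused whole. The fingers move at their own pace and stop on an object; "newtons" is the grip in N (left out, the last holds). Time passes only in rows, so rows that repeat a pose let the fingers close. It gives the time, the measured TCP pose, the force, the opening and the grip force at its end, in the units of the state.
- r.observe(): the state, without advancing time (a new reading comes with each control period).
- viewer.capture(name): name is "scene" or "top"; returns a dict with "color" (480x640x3 uint8, blue, green, red), "intrinsics" (3x3 intrinsics, pixels), "world_from_camera" (4x4, takes a point from camera to world coordinates). Camera axes: x right, y up, looking along -z (the intrinsics and any distortion apply to the point x, -y, -z); pixel columns grow to the right and rows downward; lengths in m; the calibration is good to about 2 mm. A picture is of the moment at which its call begins. There is no depth.
- r.job_done(): hands the job in; it is judged then, once.
The state is a dict: "t": time; "joint_pos": joint angles; "qd": joint speeds; "joint_efforts": joint torques, N m; "position": TCP position; "tool_rot": TCP orientation; "wrist_force": force on the tool from outside, world axes, zero at the start; "torque": the same for the moment, N m; "width": finger opening in m; "grasp_force": force on a finger pad.
Only numpy, scipy, OpenCV 4.12 (cv2) and the standard library are available. Lean on these libraries where they do the work, as an engineer would, in place of code of your own. Each camera call takes 0.05 s, during which the arm holds its last target. There are 200 camera calls.

## Working session

There is one attempt and no reset: what is moved stays moved. The work goes in short steps, Python scripts to look and compute and a tool call to move; the robot and the scene stay as the last step left them, time stands still between calls to the robot, and variables do not carry over. Pictures are saved under pics/ and viewed, at most 10 in all, crops included, and the job is handed in when it is done.

Besides the shell and the picture viewer there is one more tool, called after "Call:" by a JSON object that holds its "method" and its "body", one argument or row to a line. servo_tool: Moves the arm, as the interface text tells. Its arguments: {"type":"object","properties":{"grip":{"type":"array"},"translation":{"type":"array"},"roll":{"type":"array"},"newtons":{"type":"number"}},"required":["grip","translation","roll"]}

```bash
mkdir -p pics
python3 - <<'E'
from plant import r, viewer
import cv2,pickle
for n in("scene","top"):
    c=viewer.capture(n); cv2.imwrite(f"pics/{n}0.png",c["color"]); pickle.dump(c,open(f"{n}.pkl","wb"))
    print(n,c["intrinsics"],c["world_from_camera"].round(4) if hasattr(c["world_from_camera"],'round') else c["world_from_camera"], [k for k in c])
print(r.observe())
E
```

```text
scene [[461.53223044   0.         317.69313508]
 [  0.         461.53223044 244.18777885]
 [  0.           0.           1.        ]] [[ 0.4183 -0.5292  0.7382  1.2524]
 [ 0.9082  0.2343 -0.3467 -0.3282]
 [ 0.0105  0.8155  0.5786  0.6918]
 [ 0.      0.      0.      1.    ]] ['color', 'intrinsics', 'world_from_camera']
top [[460.57742001   0.         321.64080689]
 [  0.         460.57742001 236.65380534]
 [  0.           0.           1.        ]] [[-0.0251  0.9873 -0.157   0.3374]
 [-0.9996 -0.027  -0.0099  0.02  ]
 [-0.014   0.1567  0.9875  1.2251]
 [ 0.      0.      0.      1.    ]] ['color', 'intrinsics', 'world_from_camera']
{'t': 0.1, 'joint_pos': array([ 1.26739248e+00,  4.80803319e-01,  1.59682104e+00,  2.17317616e-05,
        1.06514282e+00, -4.65865596e-02]), 'qd': array([ 0.00012056, -0.00229376,  0.00025182, -0.00149596,  0.00132644,
       -0.0004657 ]), 'joint_efforts': array([ 1.69073432e-03, -9.52259374e+01, -4.31047475e+01,  1.03987959e-04,
        5.22503877e-03,  7.94038328e-06]), 'position': array([0.16494872, 0.62831465, 0.2307106 ]), 'tool_rot': array([ 1.28061253e-01,  9.91766087e-01, -5.76641243e-04, -1.11602686e-04]), 'wrist_force': array([-0.30120654, -0.5825798 ,  0.59460246]), 'torque': array([ 0.00029095,  0.03424856, -0.02912659]), 'grasp_force': 0.0, 'width': 0.08531839200420549}
```

View pics/scene0.png

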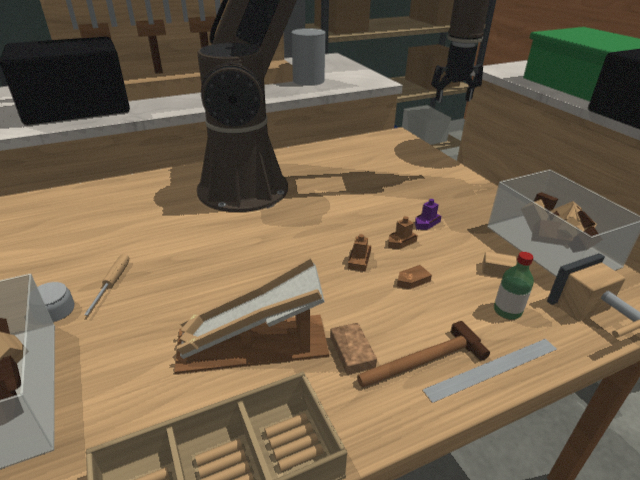

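View pics/top0.png

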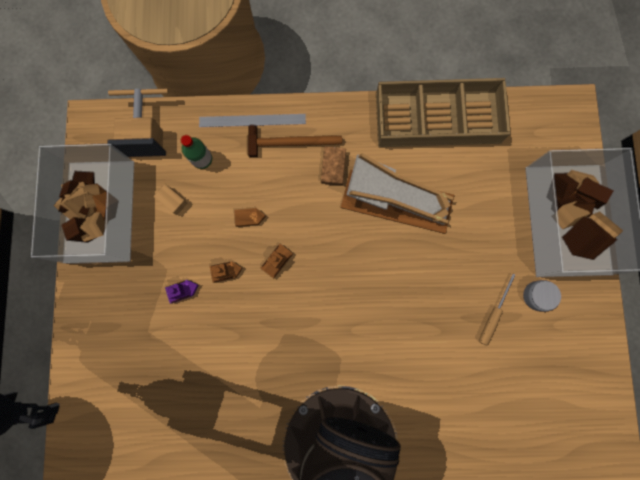

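Candidates in top view: (248,216) is pointed with no wheelhouse, (278,260) looks square-ended (barge), (182,291) is purple, and (225,271) has both a pointed bow and a wheelhouse, so it is likely the tug. I'll confirm in an enlarged crop.

Run:
```python
import cv2,numpy as np
a=cv2.imread("pics/top0.png");s=cv2.imread("pics/scene0.png")
c1=cv2.resize(a[195:305,160:310],None,fx=5.3,fy=5.3,interpolation=cv2.INTER_CUBIC)
cv2.imwrite("pics/c1.png",c1)
cv2.imwrite("pics/c2.png",cv2.resize(a[145:240,330:460],None,fx=6,fy=6,interpolation=cv2.INTER_CUBIC))
cv2.imwrite("pics/c3.png",cv2.resize(s[190:290,340:450],None,fx=6,fy=6,interpolation=cv2.INTER_CUBIC)[:600])
```

```text
(no output)
```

View pics/c1.png

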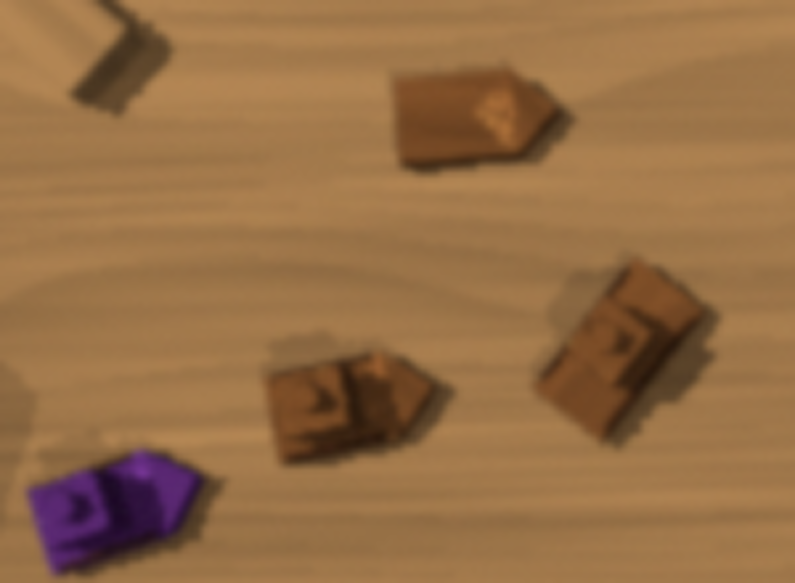

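View pics/c2.png

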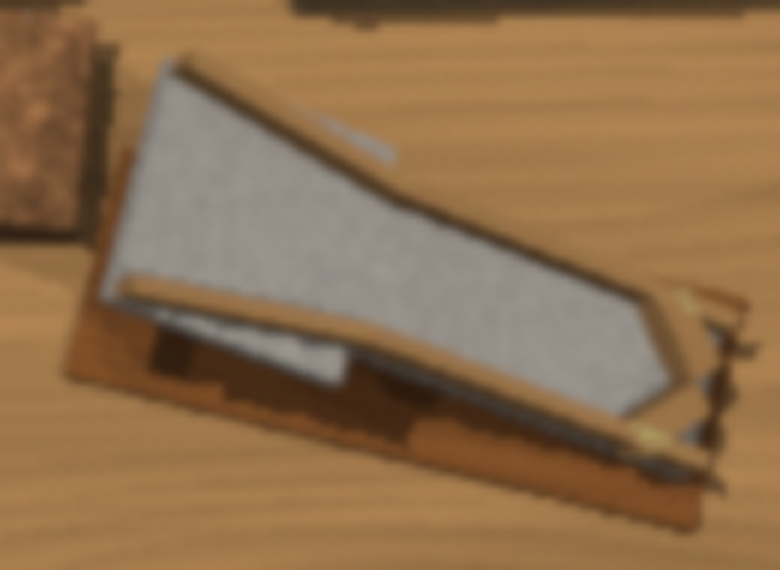

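View pics/c3.png

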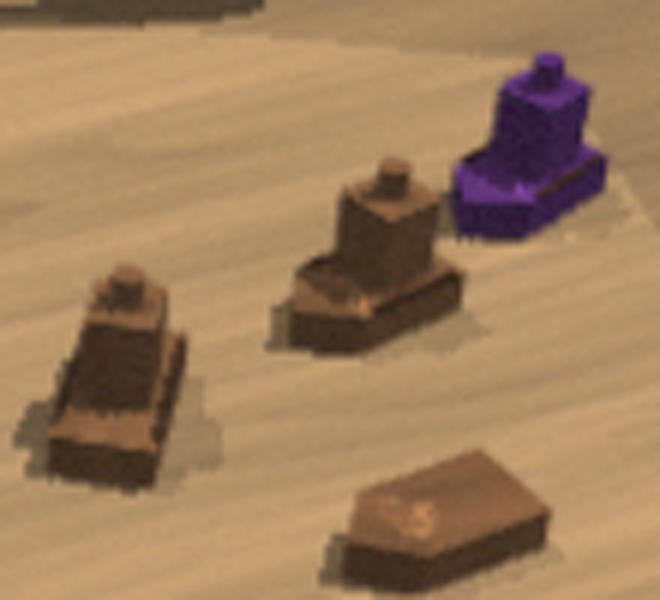

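Confirmed: the tug is at (225,271), with its bow to the right (crop bow about (437,388)). The barge is at (278,260). I'll fit poses by reprojection and overlay the result.

```bash
cat > h.py <<'E'
import numpy as np,cv2,pickle
from scipy.spatial.transform import Rotation as R
def proj(c,P):
    T=np.linalg.inv(np.array(c["world_from_camera"]));q=np.atleast_2d(P)@T[:3,:3].T+T[:3,3]
    q=q*[1,-1,-1];u=q@np.array(c["intrinsics"]).T;return u[:,:2]/u[:,2:]
def flat(p,L): return np.array(L)/1000@R.from_euler('z',p[2]).as_matrix().T+[p[0],p[1],0]
def chute(p,L): return np.array(L)/1000@(R.from_euler('z',p[2])*R.from_euler('y',25,degrees=True)).as_matrix().T+[p[0],p[1],.036]
HULL=[[52,0,20],[30,22,20],[-30,22,20],[-30,-22,20],[30,-22,20]]
HOUSE=[[16,15,60],[-16,15,60],[-16,-15,60],[16,-15,60]]
CH=[[-270,44,0],[-160,28,0],[-28,28,0],[0,0,0],[-28,-28,0],[-160,-28,0],[-270,-44,0]]
CT=[[a,b,18] for a,b,_ in CH]
E
cat > fit.py <<'E'
from h import *
from scipy.optimize import least_squares as ls
top=pickle.load(open("top.pkl","rb"));sc=pickle.load(open("scene.pkl","rb"))
def un(pts,s,o): return (np.array(pts)+.5)/s-.5+o
tL=[[-30,22,20],[30,22,20],[52,0,20],[16,15,60],[16,-15,60]];tu=un([(264,373),(378,348),(437,387),(345,362),(353,430)],5.3,(160,195))
sL=[[52,0,20],[52,0,0],[30,22,0],[-30,22,0],[-16,15,60],[16,15,60]];su=un([(292,310),(290,345),(360,353),(462,300),(440,205),(400,222)],6,(340,190))
f=lambda p:np.r_[(proj(top,flat(p,tL))-tu).ravel(),(proj(sc,flat(p,sL))-su).ravel()]
a=ls(f,[.6,.2,-1.4],loss='soft_l1');print("tug",a.x,f(a.x).round(1))
cL=[[-270,44,18],[-270,-44,18],[-160,-28,18],[-160,28,18],[0,0,18],[-28,28,18]];cu=un([(180,68),(125,273),(350,320),(400,190),(690,378),(645,293)],6,(330,145))
g=lambda p:(proj(top,chute(p,cL))-cu).ravel()
b=ls(g,[.6,-.25,-1.7],loss='soft_l1');print("chute",b.x,g(b.x).round(1))
print("load",chute(b.x,[[-190,0,0]]),"yaw deg",np.degrees([a.x[2],b.x[2]]))
pickle.dump((a.x,b.x),open("fit.pkl","wb"))
def ov(c,n,x0,y0,x1,y1,k):
    im=cv2.resize(c["color"][y0:y1,x0:x1],None,fx=k,fy=k,interpolation=cv2.INTER_CUBIC)
    for P,col in((flat(a.x,HULL),(0,255,0)),(flat(a.x,HOUSE),(0,255,255)),(chute(b.x,CH),(0,0,255)),(chute(b.x,CT),(255,0,0))):
        u=((proj(c,P)-[x0,y0]+.5)*k-.5).round().astype(int);cv2.polylines(im,[u],True,col,1)
    return im
A=ov(top,"t",200,150,460,290,3);B=ov(sc,"s",170,205,430,375,3)
h=np.vstack([A,np.pad(B,((0,0),(0,A.shape[1]-B.shape[1]),(0,0)))]);cv2.imwrite("pics/ov.png",cv2.resize(h,None,fx=.64,fy=.64,interpolation=cv2.INTER_AREA))
E
python3 fit.py
```

```text
tug [ 0.44473309  0.29577237 -1.38067516] [-0.   0.4  0.8  0.2 -0.6 -0.8 -1.1 -0.3 -0.4 -1.6 -0.1 -0.4 -0.5  0.1
 -0.   0.  -0.4  1.2  0.5 -1.7 -1.9 -0.7]
chute [ 0.59429883 -0.28041975 -1.84265497] [-0.5 -0.7  0.  -0.1  2.6  0.2 -0.7  0.5 -0.5 -0.3  0.7  0.3]
load [[ 0.64053796 -0.11454552  0.11629747]] yaw deg [ -79.10685945 -105.57635271]
```

View pics/ov.png

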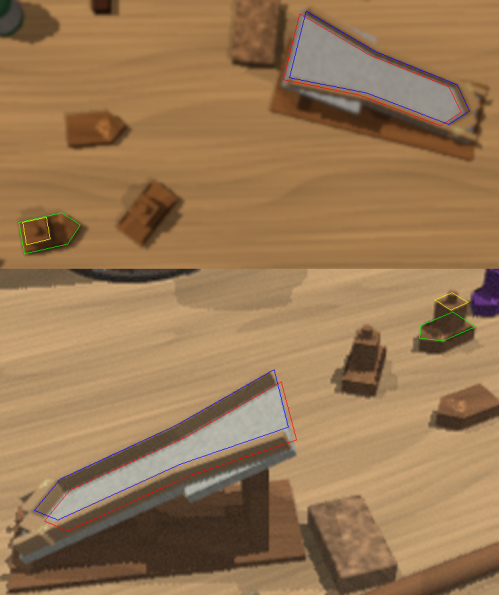

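The overlay fits the tug and chute to a few mm. Moving above the tug.

Call:
{"method": "servo_tool", "body": {
  "grip": [0,0,0,0,0],
  "translation": [
    [0.11,-0.133,0],
    [0.22,-0.266,0],
    [0.34,-0.4,0],
    [0.45,-0.533,0],
    [0.56,-0.666,0]
  ],
  "roll": [-0.075,-0.15,-0.225,-0.3,-0.375],
  "newtons": 40
}}

```text
t: 0.6
position: [0.3058, 0.4606, 0.2311]
tool_rot: [0.4, 0.916, -0.0, -0.0]
wrist_force: [0.8, 1.1, 0.4]
width: 0.0852
grasp_force: 0.0
```

Call:
{"method": "servo_tool", "body": {
  "grip": [0,0,0,0,0],
  "translation": [
    [0.14,-0.166,-0.04],
    [0.28,-0.333,-0.1],
    [0.42,-0.5,-0.2],
    [0.56,-0.664,-0.3],
    [0.56,-0.664,-0.4]
  ],
  "roll": [-0.09,-0.18,-0.27,-0.374,-0.374]
}}

```text
t: 1.1
position: [0.4479, 0.2946, 0.132]
tool_rot: [0.639, 0.769, 0.002, 0.001]
wrist_force: [1.0, 0.1, -1.4]
width: 0.0851
grasp_force: 0.0
```

Run:
```python
from plant import r,viewer
from h import *
a,b=pickle.load(open("fit.pkl","rb"))
s=viewer.capture("scene");t=viewer.capture("top");o=r.observe()
y=R.from_quat(o["tool_rot"]).as_matrix()[:,1]
print(o["t"],o["position"],"line",np.degrees(np.arctan2(y[1],y[0])),a,o["joint_pos"])
A=cv2.resize(t["color"][230:310,180:300],None,fx=5,fy=5,interpolation=cv2.INTER_CUBIC)
B=cv2.resize(s["color"][150:290,340:460],None,fx=5,fy=5,interpolation=cv2.INTER_CUBIC)[:600]
h=np.zeros((600,1200,3),np.uint8);h[:400,:600]=A;h[:,600:]=B[:600];cv2.imwrite("pics/near.png",cv2.resize(h,(800,400),interpolation=cv2.INTER_AREA))
```

```text
1.2 [0.44491405 0.29233057 0.12745315] line 10.695408201069919 [ 0.44473309  0.29577237 -1.38067516] [ 5.24641413e-01  4.55882598e-01  1.96016663e+00 -5.86053283e-04
  7.31254757e-01  3.38402714e-01]
```

View pics/near.png

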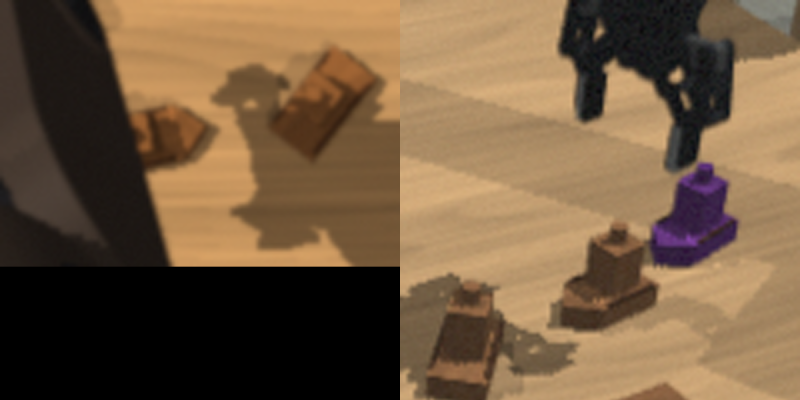

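The gripper stands over the tug; barge (465,340) and purple boat (695,215) are clear of it. Descending.

Call:
{"method": "servo_tool", "body": {
  "grip": [0,0,0,0,0],
  "translation": [
    [0,0,-0.12],
    [0,0,-0.24],
    [0,0,-0.34],
    [0,0,-0.4],
    [0,0,-0.424]
  ],
  "roll": [0,0,0,0,0]
}}

```text
t: 1.7
position: [0.4441, 0.2962, 0.0241]
tool_rot: [0.636, 0.771, -0.001, -0.0]
wrist_force: [0.3, -0.1, 1.0]
width: 0.0854
grasp_force: 0.0
```

Call:
{"method": "servo_tool", "body": {
  "grip": [0,0,0.2,0.4,0.6],
  "translation": [
    [0,0,0],
    [0,0,0],
    [0,0,0],
    [0,0,0],
    [0,0,0]
  ],
  "roll": [0,0,0,0,0],
  "newtons": 25
}}

```text
t: 2.2
position: [0.4454, 0.2964, 0.0259]
tool_rot: [0.637, 0.771, 0.0, 0.0]
wrist_force: [-0.2, 0.5, -1.1]
width: 0.0439
grasp_force: 0.0
```

Call:
{"method": "servo_tool", "body": {
  "grip": [1,1,1,1,1],
  "translation": [
    [0,0,0],
    [0,0,0],
    [0,0,0],
    [0,0,0],
    [0,0,0]
  ],
  "roll": [0,0,0,0,0]
}}

```text
t: 2.7
position: [0.4453, 0.2963, 0.0257]
tool_rot: [0.637, 0.771, 0.0, 0.0]
wrist_force: [-1.0, 0.4, 7.7]
width: 0.0296
grasp_force: 25.2
```

Call:
{"method": "servo_tool", "body": {
  "grip": [1,1,1,1,1],
  "translation": [
    [0,0,0.1],
    [0,0,0.28],
    [0,0,0.46],
    [0,0,0.64],
    [0,0,0.82]
  ],
  "roll": [0,0,0,0,0]
}}

```text
t: 3.2
position: [0.4447, 0.2959, 0.2323]
tool_rot: [0.637, 0.771, -0.0, -0.0]
wrist_force: [1.3, 0.3, -1.2]
width: 0.0294
grasp_force: 25.1
```

Call:
{"method": "servo_tool", "body": {
  "grip": [1,1,1,1,1],
  "translation": [
    [0.06,-0.12,0],
    [0.13,-0.28,0],
    [0.2,-0.44,0],
    [0.28,-0.6,0],
    [0.36,-0.76,0]
  ],
  "roll": [-0.03,-0.06,-0.09,-0.12,-0.154]
}}

```text
t: 3.7
position: [0.5354, 0.1045, 0.2305]
tool_rot: [0.722, 0.692, 0.0, 0.0]
wrist_force: [0.5, 0.6, -0.4]
width: 0.0296
grasp_force: 25.2
```

Call:
{"method": "servo_tool", "body": {
  "grip": [1,1,1,1,1],
  "translation": [
    [0.08,-0.18,0],
    [0.18,-0.36,0],
    [0.27,-0.56,0],
    [0.36,-0.74,0],
    [0.42,-0.88,0]
  ],
  "roll": [-0.03,-0.06,-0.09,-0.12,-0.154]
}}

```text
t: 4.2
position: [0.6407, -0.1162, 0.2302]
tool_rot: [0.797, 0.604, 0.0, 0.0]
wrist_force: [0.4, 0.8, -0.4]
width: 0.0297
grasp_force: 25.2
```

Call:
{"method": "servo_tool", "body": {
  "grip": [1,1,1],
  "translation": [
    [0,0,0],
    [0,0,0],
    [0,0,0]
  ],
  "roll": [0,0,0]
}}

```text
t: 4.5
position: [0.6394, -0.113, 0.2301]
tool_rot: [0.796, 0.605, -0.0, -0.0]
wrist_force: [1.2, -0.1, -1.1]
width: 0.0297
grasp_force: 25.3
```

Run:
```python
from plant import r,viewer
from h import *
a,b=pickle.load(open("fit.pkl","rb"))
s=viewer.capture("scene");o=r.observe();p=o["position"]
y=R.from_quat(o["tool_rot"]).as_matrix()[:,1]
l=np.degrees(np.arctan2(y[1],y[0]))
L=chute(b,[[-190,0,0]])[0];d=np.r_[L[:2]-p[:2],L[2]+.018+.0257-p[2]]
print(o["t"],p,"line",l,"want",np.degrees(b[2])+90,"shift scaled",d/.25,o["grasp_force"],o["width"],o["wrist_force"])
x0,y0,k=170,150,3
im=cv2.resize(s["color"][y0:350,x0:430],None,fx=k,fy=k,interpolation=cv2.INTER_CUBIC)
q=[p[0],p[1],np.radians(l-90)];off=[0,0,p[2]-.0257]
for P,col in((flat(q,HULL)+off,(0,255,0)),(chute(b,CH),(0,0,255)),(chute(b,CT),(255,0,0))):
    cv2.polylines(im,[((proj(s,P)-[x0,y0]+.5)*k-.5).round().astype(int)],True,col,1)
cv2.imwrite("pics/carry.png",im)
```

```text
4.55 [ 0.63951847 -0.11271846  0.23023719] line -15.487733648940123 want -15.576352705161042 shift scaled [ 0.00407795 -0.00730823 -0.28095888] 25.284095406532288 0.02977317372823176 [ 0.39651707  0.48803504 -1.5752123 ]
```

View pics/carry.png

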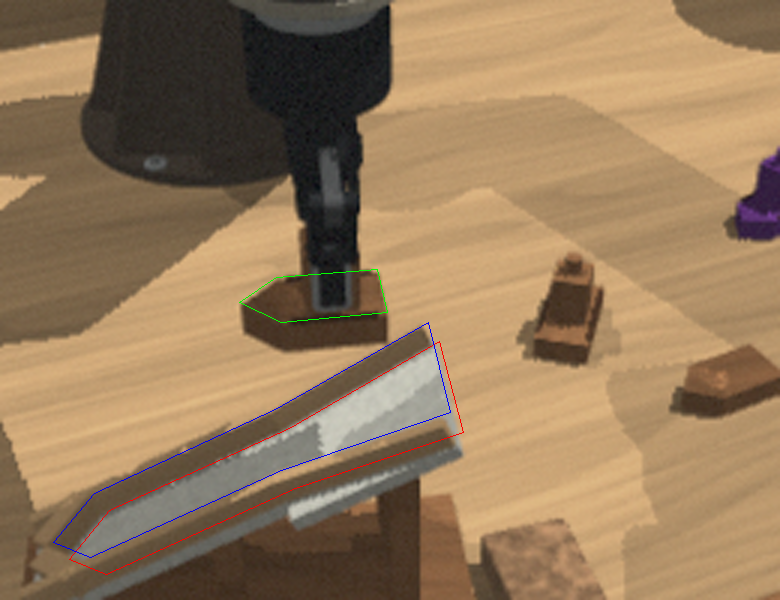

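The held tug matches its overlay: level, bow downhill, tip at (241,302). The chute's near wall sits a few px below its overlay, so I'm adding about 2 mm in +x. Lowering.

Call:
{"method": "servo_tool", "body": {
  "grip": [1,1,1,1,1],
  "translation": [
    [0.01,-0.004,-0.08],
    [0.01,-0.004,-0.16],
    [0.01,-0.004,-0.22],
    [0.01,-0.004,-0.25],
    [0.01,-0.004,-0.26]
  ],
  "roll": [0,0,0,0,0]
}}

```text
t: 5.05
position: [0.6422, -0.1142, 0.1647]
tool_rot: [0.796, 0.605, -0.0, -0.0]
wrist_force: [0.3, -0.1, -1.2]
width: 0.0299
grasp_force: 25.3
```

Call:
{"method": "servo_tool", "body": {
  "grip": [1,1,1,1,1],
  "translation": [
    [0,0,-0.008],
    [0,0,-0.016],
    [0,0,-0.021],
    [0,0,-0.021],
    [0,0,-0.021]
  ],
  "roll": [0,0,0,0,0]
}}

```text
t: 5.55
position: [0.6427, -0.1149, 0.1603]
tool_rot: [0.796, 0.605, 0.0, 0.0]
wrist_force: [-0.3, -0.0, -0.9]
width: 0.0297
grasp_force: 25.3
```

Run:
```python
from plant import r,viewer
from h import *
s=viewer.capture("scene");o=r.observe();print(o["position"],o["wrist_force"],o["torque"])
A=cv2.resize(s["color"][210:345,190:340],None,fx=4.4,fy=4.4,interpolation=cv2.INTER_CUBIC)
cv2.imwrite("pics/pre.png",A)
```

```text
[ 0.64266267 -0.11491041  0.160274  ] [-0.74078645 -0.38653246 -1.41149483] [0.01253626 0.02117855 0.03674338]
```

View pics/pre.png

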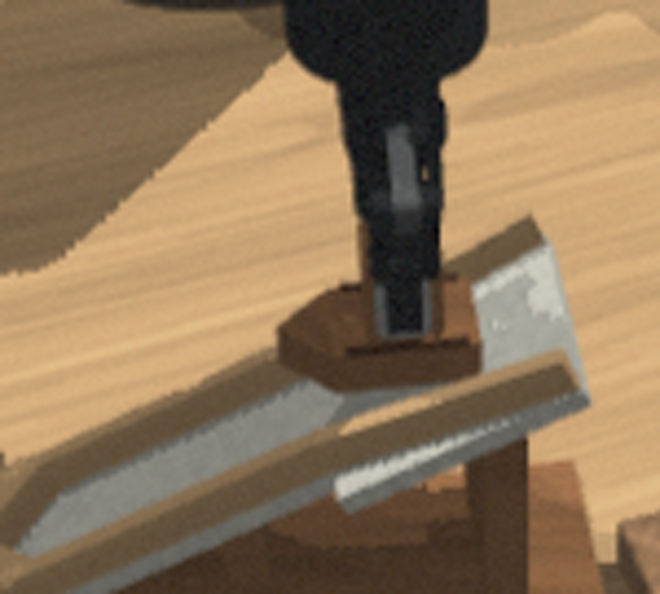

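The tug sits between the walls, bow downhill at (280,340), with no contact force. I'll lower it 2 mm more and release.

Call:
{"method": "servo_tool", "body": {
  "grip": [1,1,1],
  "translation": [
    [0,0,-0.004],
    [0,0,-0.008],
    [0,0,-0.008]
  ],
  "roll": [0,0,0]
}}

```text
t: 5.9
position: [0.6428, -0.115, 0.1584]
tool_rot: [0.796, 0.605, 0.0, 0.0]
wrist_force: [-0.1, -1.3, 3.4]
width: 0.0296
grasp_force: 26.0
```

Call:
{"method": "servo_tool", "body": {
  "grip": [0,0,0,0,0],
  "translation": [
    [0,0,0],
    [0,0,0],
    [0,0,0],
    [0,0,0],
    [0,0,0]
  ],
  "roll": [0,0,0,0,0]
}}

```text
t: 6.4
position: [0.6425, -0.1148, 0.158]
tool_rot: [0.796, 0.605, -0.0, -0.0]
wrist_force: [-0.1, -0.2, 0.8]
width: 0.0853
grasp_force: 0.0
```

Call:
{"method": "servo_tool", "body": {
  "grip": [0,0,0,0,0],
  "translation": [
    [0,0,0],
    [0,0,0.1],
    [0,0,0.25],
    [0,0,0.4],
    [0,0,0.5]
  ],
  "roll": [0,0,0,0,0]
}}

```text
t: 6.9
position: [0.6432, -0.1149, 0.2858]
tool_rot: [0.796, 0.605, 0.001, 0.001]
wrist_force: [-0.2, 0.0, 0.0]
width: 0.0853
grasp_force: 0.0
```

Call:
{"method": "servo_tool", "body": {
  "grip": [0,0,0,0,0],
  "translation": [
    [-0.1,0.15,0],
    [-0.2,0.3,0],
    [-0.25,0.45,0],
    [-0.25,0.5,0],
    [-0.25,0.5,0]
  ],
  "roll": [0,0,0,0,0]
}}

```text
t: 7.4
position: [0.5801, 0.0117, 0.2834]
tool_rot: [0.796, 0.606, 0.0, 0.0]
wrist_force: [0.2, -0.6, 0.4]
width: 0.085
grasp_force: 0.0
```

Run:
```python
from plant import r,viewer
from h import *
s=viewer.capture("scene");t=viewer.capture("top");o=r.observe();print(o["t"],o["position"],o["wrist_force"])
A=cv2.resize(s["color"][230:370,160:340],(540,420),interpolation=cv2.INTER_CUBIC)
B=cv2.resize(t["color"][140:240,330:460],(260,200),interpolation=cv2.INTER_CUBIC)
C=cv2.resize(s["color"][190:300,340:450],(220,220),interpolation=cv2.INTER_CUBIC)
h=np.zeros((420,800,3),np.uint8);h[:,:540]=A;h[:200,540:]=B;h[200:,540:760]=C
cv2.imwrite("pics/end.png",h)
```

```text
7.5 [0.58059285 0.00984333 0.2831247 ] [ 0.06570178 -0.35746691  0.68174429]
```

View pics/end.png

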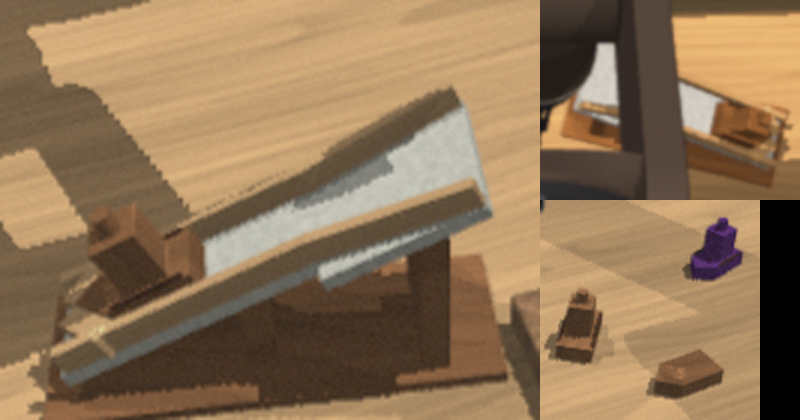

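The tug lies at the bottom of the chute, upright, wheelhouse at (125,245). The barge (578,330) and the other boats are unmoved. A quick numeric check of home position and rest comes before handing in.

Run:
```python
from plant import r,viewer
from h import *
a,b=pickle.load(open("fit.pkl","rb"))
s=viewer.capture("scene")
for x in(-52,-62): print(x,((proj(s,chute(b,[[x-30,22,20],[x-30,-22,20],[x+16,15,60],[x-16,15,60],[x-16,-15,60],[x+16,-15,60]]))-[160,230])*3).round().tolist())
import time
for i in range(3): s2=viewer.capture("scene")
print(cv2.absdiff(s["color"],s2["color"])[280:340,170:240].max())
```

```text
-52 [[194.0, 272.0], [194.0, 223.0], [92.0, 254.0], [139.0, 232.0], [140.0, 199.0], [95.0, 220.0]]
-62 [[209.0, 265.0], [208.0, 216.0], [107.0, 247.0], [153.0, 225.0], [154.0, 192.0], [109.0, 213.0]]
71
```

Run:
```python
from plant import r,viewer
from h import *
from scipy.optimize import differential_evolution as de
a,b=pickle.load(open("fit.pkl","rb"))
f=[viewer.capture("scene")["color"].astype(int)[270:345,170:250] for i in range(6)]
print("pixels changed >30:",[(abs(f[i+1]-f[i]).max(2)>30).sum() for i in range(5)],(abs(f[5]-f[0]).max(2)>30).sum())
t0=pickle.load(open("top.pkl","rb"));t=viewer.capture("top")
roi=np.zeros((480,640),np.uint8);fl=proj(t,chute(b,CH)[1:6]);cv2.fillPoly(roi,[fl.round().astype(int)],1);roi[:,:385]=0
sat=cv2.cvtColor(t["color"],cv2.COLOR_BGR2HSV)[...,1]
m=((sat>70)&(roi>0))
U,V=np.nonzero(m)[::-1];print("boat px",m.sum(),"u range",U.min(),U.max(),"stern floor edge u by row:")
for v in range(185,222,3):
    k=np.nonzero(m[v])[0]; print(v,k[:1],k[-1:],end=' | ')
print()
for x in(-42,-52,-62): print(x,proj(t,chute(b,[[x-30,22,20],[x-30,-22,20],[x-30,22,0],[x-30,-22,0]])).round(1).tolist())
```

```text
pixels changed >30: [np.int64(2), np.int64(5), np.int64(5), np.int64(3), np.int64(3)] 19
boat px 728 u range 387 440 stern floor edge u by row:
185 [390] [398] | 188 [390] [398] | 191 [389] [424] | 194 [388] [431] | 197 [387] [434] | 200 [389] [436] | 203 [397] [437] | 206 [405] [439] | 209 [412] [439] | 212 [420] [434] | 215 [428] [429] | 218 [] [] | 221 [] [] | 
-42 [[424.1, 190.3], [420.4, 206.8], [419.4, 191.4], [415.7, 207.5]]
-52 [[420.9, 189.1], [417.2, 205.5], [416.3, 190.1], [412.6, 206.3]]
-62 [[417.7, 187.8], [414.0, 204.3], [413.1, 188.9], [409.4, 205.1]]
```

Call:
{"method": "servo_tool", "body": {
  "grip": [0,0,0,0,0],
  "translation": [
    [-0.05,0.15,0],
    [-0.1,0.33,0],
    [-0.15,0.5,0],
    [-0.2,0.68,0],
    [-0.25,0.85,0]
  ],
  "roll": [0,0,0,0,0]
}}

```text
t: 8.55
position: [0.5169, 0.2244, 0.2832]
tool_rot: [0.796, 0.605, 0.0, 0.0]
wrist_force: [0.3, 0.0, -0.0]
width: 0.0854
grasp_force: 0.0
```

Call:
{"method": "servo_tool", "body": {
  "grip": [0,0,0,0,0],
  "translation": [
    [0,0,0],
    [0,0,0],
    [0,0,0],
    [0,0,0],
    [0,0,0]
  ],
  "roll": [0,0,0,0,0]
}}

```text
t: 9.05
position: [0.5179, 0.2217, 0.283]
tool_rot: [0.797, 0.604, -0.0, 0.0]
wrist_force: [-0.1, 0.0, -0.1]
width: 0.0855
grasp_force: 0.0
```

Run:
```python
from plant import r,viewer
from h import *
a,b=pickle.load(open("fit.pkl","rb"))
f=[viewer.capture("scene")["color"].astype(int)[270:345,170:250] for i in range(16)]
print("changed:",[(abs(f[i+1]-f[i]).max(2)>30).sum() for i in range(15)],"total",(abs(f[15]-f[0]).max(2)>30).sum())
t=viewer.capture("top");t0=pickle.load(open("top.pkl","rb"))
d=(cv2.absdiff(t["color"],t0["color"]).max(2)>25)
for v in range(176,222,3):
    k=np.nonzero(d[v,360:460])[0]+360; print(v,k[:1],k[-1:],len(k),end=' | ')
print()
for x in(-52,-62): print(x,proj(t,chute(b,[[x-30,22,20],[x-30,-22,20],[x-30,22,0],[x+52,0,20],[x+30,22,20]])).round(1).tolist())
```

```text
changed: [np.int64(2), np.int64(4), np.int64(6), np.int64(4), np.int64(3), np.int64(3), np.int64(2), np.int64(0), np.int64(3), np.int64(1), np.int64(0), np.int64(0), np.int64(0), np.int64(0), np.int64(0)] total 35
176 [360] [459] 100 | 179 [360] [459] 100 | 182 [360] [459] 100 | 185 [360] [459] 100 | 188 [360] [459] 100 | 191 [360] [459] 96 | 194 [360] [459] 98 | 197 [360] [459] 93 | 200 [361] [459] 92 | 203 [363] [459] 87 | 206 [366] [459] 75 | 209 [360] [459] 65 | 212 [360] [459] 52 | 215 [360] [459] 77 | 218 [360] [459] 89 | 221 [360] [459] 98 | 
-52 [[420.9, 189.1], [417.2, 205.5], [416.3, 190.1], [444.6, 207.2], [439.6, 196.5]]
-62 [[417.7, 187.8], [414.0, 204.3], [413.1, 188.9], [441.5, 206.0], [436.5, 195.3]]
```

Run:
```python
from plant import r,viewer
from h import *
t=viewer.capture("top");s=viewer.capture("scene")
hsv=cv2.cvtColor(t["color"],cv2.COLOR_BGR2HSV)
for v in range(188,212,3): print(v,hsv[v,400:456,1].tolist())
hs=cv2.cvtColor(s["color"],cv2.COLOR_BGR2HSV)
for v in range(306,328,3): print("s",v,hs[v,215:245,1].tolist())
a,b=pickle.load(open("fit.pkl","rb"))
print(proj(s,chute(b,[[-82,-22,20],[-82,22,20],[-82,-22,0],[-82,22,0]])).round(1).tolist(),r.observe()["t"])
```

```text
188 [21, 21, 21, 21, 22, 22, 20, 21, 22, 21, 22, 21, 21, 22, 21, 25, 28, 36, 50, 64, 90, 121, 133, 133, 134, 133, 134, 133, 133, 134, 135, 134, 134, 134, 134, 135, 135, 132, 134, 133, 133, 134, 135, 135, 134, 133, 133, 133, 133, 133, 133, 133, 132, 132, 132, 134]
191 [21, 21, 22, 21, 22, 22, 22, 21, 21, 21, 22, 21, 21, 20, 21, 21, 24, 34, 56, 79, 101, 122, 144, 159, 162, 154, 141, 140, 136, 135, 135, 135, 134, 134, 133, 134, 135, 134, 135, 136, 140, 140, 138, 134, 136, 136, 135, 134, 133, 133, 133, 134, 133, 133, 135, 134]
194 [21, 21, 21, 21, 21, 22, 22, 22, 22, 21, 22, 21, 21, 21, 21, 21, 28, 64, 129, 168, 171, 173, 169, 172, 170, 172, 171, 171, 169, 172, 168, 167, 171, 164, 167, 166, 165, 163, 153, 147, 139, 135, 129, 124, 124, 133, 143, 149, 157, 158, 157, 153, 151, 146, 138, 135]
197 [21, 20, 21, 21, 21, 21, 21, 21, 22, 22, 22, 21, 21, 22, 22, 25, 42, 93, 155, 170, 172, 173, 171, 170, 169, 169, 169, 169, 171, 170, 171, 170, 171, 171, 172, 172, 172, 170, 169, 173, 169, 170, 168, 166, 163, 153, 137, 134, 134, 135, 136, 136, 140, 142, 138, 135]
200 [27, 22, 21, 21, 20, 22, 21, 21, 
[... 1583 characters left out ...]
, 18, 18, 16, 17, 18, 19, 27, 36, 67]
s 318 [133, 133, 133, 132, 128, 134, 134, 136, 131, 129, 131, 140, 126, 46, 18, 14, 15, 16, 19, 18, 29, 32, 38, 66, 98, 105, 105, 104, 108, 107]
s 321 [125, 132, 133, 131, 133, 120, 131, 127, 132, 126, 130, 131, 133, 71, 33, 39, 67, 99, 106, 106, 106, 106, 103, 101, 98, 104, 98, 101, 102, 95]
s 324 [116, 103, 125, 135, 122, 111, 127, 111, 114, 109, 111, 106, 105, 104, 105, 106, 107, 103, 107, 102, 95, 98, 101, 105, 94, 100, 96, 94, 95, 102]
s 327 [129, 113, 115, 108, 106, 105, 104, 107, 106, 105, 106, 111, 95, 104, 100, 97, 100, 92, 96, 105, 100, 100, 99, 100, 100, 96, 102, 71, 51, 19]
[[224.8, 304.2], [224.7, 320.6], [230.3, 310.8], [230.4, 327.1]] 10.0
```

```bash
python3 -c "
from plant import r
print(r.job_done())"
```

```text
the job is handed in; nothing more can be done
None
```

The tugboat was released at the chute's upper end, slid down and came to rest bow-first in the V stop (stern edge within about 4 mm of its predicted home position); the barge was left where it stood, and the job was handed in at about 10 s.

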